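# Balance a loaded centrifuge rotor

### The job

The six vials in the centrifuge are loaded out of balance. Vials with the same cap colour weigh the same, so rearrange them until every vial faces its equal straight across the rotor, all six standing upright and fully seated in the cups; stand a vial in the empty tray beside the machine if you need a free spot on the way. Never tip a vial over, and leave the amber dropper bottle where it stands.

Things in the scene. Friction and masses are not known exactly. Their poses are not given: they have to be found in the camera images.
- vial_black_1: upright clear glass sample vial with a black screw cap and a small paper label, 25 mm diameter, 50 mm tall, 20 g; the cap is the top 10 mm, 24 mm across. Origin at the centre of its underside, z up. Seated in a cup its top 26 mm stands above the cup rim. Its equal-mass partner is the other black-capped vial
- vial_white_1: upright clear glass sample vial with a white screw cap and a small paper label, 25 mm diameter, 50 mm tall, 26 g; the cap is the top 10 mm, 24 mm across. Origin at the centre of its underside, z up. Seated in a cup its top 26 mm stands above the cup rim. Its equal-mass partner is the other white-capped vial
- vial_green_1: upright clear glass sample vial with a green screw cap and a small paper label, 25 mm diameter, 50 mm tall, 32 g; the cap is the top 10 mm, 24 mm across. Origin at the centre of its underside, z up. Seated in a cup its top 26 mm stands above the cup rim. Its equal-mass partner is the other green-capped vial
- vial_white_2: upright clear glass sample vial with a white screw cap and a small paper label, 25 mm diameter, 50 mm tall, 26 g; the cap is the top 10 mm, 24 mm across. Origin at the centre of its underside, z up. Seated in a cup its top 26 mm stands above the cup rim. Its equal-mass partner is the other white-capped vial
- vial_green_2: upright clear glass sample vial with a green screw cap and a small paper label, 25 mm diameter, 50 mm tall, 32 g; the cap is the top 10 mm, 24 mm across. Origin at the centre of its underside, z up. Seated in a cup its top 26 mm stands above the cup rim. Its equal-mass partner is the other green-capped vial
- vial_black_2: upright clear glass sample vial with a black screw cap and a small paper label, 25 mm diameter, 50 mm tall, 20 g; the cap is the top 10 mm, 24 mm across. Origin at the centre of its underside, z up. Seated in a cup its top 26 mm stands above the cup rim. Its equal-mass partner is the other black-capped vial
- rotor: braked aluminium rotor in the centrifuge's open bowl, with six blue cups, all full at the start. Origin on its axis, level with the cups' inner floors (130 mm above the bench), z up. Cup centres: 68 mm from the axis at 0, 60, .. 300 degrees from its x; facing cups 136 mm apart. Cups are 24 mm deep and taper inside from 43 mm wide at the mouth (47 outside) to 34 mm at the floor; hub lower than the mouths
- centrifuge: light grey bench centrifuge, fixed; case 290 x 250 mm, top deck 150 mm above the bench, 4 mm below the cup mouths. Origin under the rotor axis at bench height, x away from its front panel. Its lid stands open: hinge 146 mm behind the axis (+x), leaning back 35 degrees, 238 mm wide, up to 355 mm above the bench. Lid and case do not move
- tray: small empty square white tray with a grey-green liner, fixed on the bench to the right of the centrifuge: 100 x 100 mm, 14 mm high with 3 mm walls, inner floor 4 mm above the bench, a free spot where a vial can be stood. Origin at the centre of its underside, x and y along its sides
- amber_bottle: bystander: amber dropper bottle with a black teat, 33 mm diameter, 106 mm tall, on the bench right of the tray; origin at the centre of its underside. Leave it alone

How it is judged (in metres and radians):
At the end, for the whole second after the job is handed in: All six vials stand in cups of the rotor, each on the cup floor within 4 mm in height and within 8 mm of the cup circle, upright within 0.12 rad, released and at rest, and the two vials of each cap colour are more than 126 mm apart, that is in facing cups (horizontal distance between vial_black_1 and vial_black_2 above 0.126 m and horizontal distance between vial_white_1 and vial_white_2 above 0.126 m and horizontal distance between vial_green_1 and vial_green_2 above 0.126 m and horizontal distance between vial_black_1 and rotor between 0.06 and 0.076 m and z of vial_black_1 in the frame of rotor between -0.004 and 0.004 m and angle between each of vial_black_1, vial_white_1, vial_green_1, vial_white_2, vial_green_2, vial_black_2's own z axis and vertical below 0.12 rad and linear speed of each of vial_black_1, vial_white_1, vial_green_1, vial_white_2, vial_green_2, vial_black_2 below 0.02 m/s and horizontal distance between vial_white_1 and rotor between 0.06 and 0.076 m and z of vial_white_1 in the frame of rotor between -0.004 and 0.004 m and horizontal distance between vial_green_1 and rotor between 0.06 and 0.076 m and z of vial_green_1 in the frame of rotor between -0.004 and 0.004 m and horizontal distance between vial_white_2 and rotor between 0.06 and 0.076 m and z of vial_white_2 in the frame of rotor between -0.004 and 0.004 m and horizontal distance between vial_green_2 and rotor between 0.06 and 0.076 m and z of vial_green_2 in the frame of rotor between -0.004 and 0.004 m and horizontal distance between vial_black_2 and rotor between 0.06 and 0.076 m and z of vial_black_2 in the frame of rotor between -0.004 and 0.004 m); the robot touches nothing.
It fails at once if a vial is tipped over (more than about 52 degrees) (angle between any of vial_black_1, vial_white_1, vial_green_1, vial_white_2, vial_green_2, vial_black_2's own z axis and vertical above 0.9 rad).
It fails at once if the amber dropper bottle is pushed more than 20 mm or tipped (distance of amber_bottle from where it was at the start of the episode above 0.02 m or angle between amber_bottle's own z axis and vertical above 0.4 rad).
It also fails if it takes over 106 s, if anything falls off the work surface, if the arm or the gripper's body presses on something with over 40 N, if the wrist force passes 120 N, or if a joint passes its speed limit or range.

### The arm

A 6-joint arm with a two-finger parallel gripper is mounted at the origin on a cart in front of the work surface, level with it; the furniture and walls round the work are solid. World frame = base frame: x ahead of the robot, y to its left, z up, the work surface at z = 0. Lengths are in mm, angles in rad, forces in N, time in s.
With the tool pointing down it reaches from about 350 to 775 mm from the base axis. Payload 7.3 kg.
Tool frame: the origin (TCP) lies at the very end of the fingers, on their centre line; the grasp point (between the pads) lies 19 mm behind it; x points along the fingers, y is the direction in which the jaws open and shut, and the axes are right-handed (so a half turn about x gives the same grasp; the last joint's range is limited). The gripper opens to 92 mm and grips with 3 to 60 N. Pads are 19 mm wide; open, the fingers measure 130 mm over their backs; the gripper's body (75 mm by 190 mm) begins 47 mm behind the grasp point.
Start: joints at [-1.46, 0.342, 1.524, -0, 1.275, -0.146], TCP at [133.365, -507.798, 226.741] pointing down, gripper open.
Joint ranges: [-2.53, 2.53], [-0.77, 2.02], [0.04, 2.7], [-1, 4.14], [0.28, 2.66], [-3.11, 3.11]. Speed limits (rad/s): [2.57, 2.57, 3.14, 3.14, 3.14, 3.14].

### API

Orientations are given as [roll, pitch, yaw] about the fixed x, y, z axes, in that order (R = Rz(yaw) Ry(pitch) Rx(roll)).
In Python, from plant import bot gives the robot as it stands.
- The arm moves only by the tool step_arm, never from a script. Its argument "targets" is a list that holds one entry, the list of rows, each a list of 4 numbers: the shift along the tool's x, y, z in m, then the turn about the tool's x in degrees. A call has exactly 5 rows; each row is the pose to reach, as a shift and turn from the pose measured when the call began, along the tool's axes at that moment; what a row does not reach only later rows make up. A row lasts 1/12 s, in which the tool goes at most 41.7 mm and 7.16 degrees, less where a joint would pass 70% of its speed; a pose out of reach is approached as far as the arm can. A call with a gripper value outside its range is refused whole. "jaw" is the closure, from 0 (fully open) to 1 (shut), set as the call begins (left out, the last holds). The fingers move at their own pace and stop on an object; the grip force is fixed at half the most. Time passes only in rows, so rows that repeat a pose let the fingers close, or fill a call up. It gives the time, the measured TCP pose, the force and the opening at its end, in the units of the state.
- bot.get_obs(): the state, without advancing time (a new reading comes with each control period).
- bot.capture(name): name is "side" or "top" or "wrist"; returns a dict with "color" (480x640x3 uint8, red, green, blue), "depth" (480x640 float32, mm along the optical axis (not along the pixel's ray), 0 where there is no reading), "fov_y" (degrees; the focal length in pixels is half the picture's height over the tangent of half this angle, whatever the lens; pixels are square), "cx", "cy" (the principal point, pixels), "rvec" (rotation vector, rad) and "tvec" (3), from world to camera coordinates, as OpenCV has them. Camera axes: x right, y down, z forward; pixel columns grow to the right and rows downward; lengths in mm; the calibration is good to about 2 mm. A picture is of the moment at which its call begins.
- bot.close_job(): hands the job in, once; it reports no verdict.
The state is a dict: "time": time; "joint_positions": joint angles; "dq": joint speeds; "tau": joint torques, N m; "tool_pos": TCP position; "tcp_rot": TCP orientation; "contact_force": force on the tool from outside, world axes, zero at the start; "moment": the same for the moment, N m; "grip_width": finger opening in mm.
Only numpy, scipy, OpenCV 4.12 (cv2) and the standard library are available. Lean on these libraries where they do the work, as an engineer would, in place of code of your own. Each camera call takes 0.05 s, during which the arm holds its last target. There are 200 camera calls.

## Working session

There is one attempt and no reset: what is moved stays moved. The work goes in short steps, Python scripts to look and compute and a tool call to move; the robot and the scene stay as the last step left them, time stands still between calls to the robot, and variables do not carry over. Pictures are saved under pics/ and viewed, about 12 in all and at most 16, crops included, and the job is handed in when it is done.

Besides the shell and the picture viewer there is one more tool, called after "Emit:" by a JSON object that holds its "api" and its "payload", one argument or row to a line. step_arm: Moves the arm, as the interface text tells. Its arguments: {"type":"object","properties":{"targets":{"type":"array","items":{"type":"array","items":{"type":"array","items":{"type":"number"}}}},"jaw":{"type":"number"}},"required":["targets"]}

```bash
ls; mkdir -p pics; cat > h.py <<'E'
import numpy as np, cv2
from plant import bot
def cap(n):
    c=bot.capture(n); c['R']=cv2.Rodrigues(np.array(c['rvec'],float))[0]; c['t']=np.array(c['tvec'],float).ravel()
    c['f']=240/np.tan(np.radians(c['fov_y'])/2); return c
def save(c,p): cv2.imwrite('pics/'+p,cv2.cvtColor(c['color'],cv2.COLOR_RGB2BGR))
def cloud(c):
    v,u=np.mgrid[:480,:640]; d=c['depth'].astype(float)
    P=np.stack([(u-c['cx'])/c['f']*d,(v-c['cy'])/c['f']*d,d],-1)
    return (P-c['t'])@c['R']
def onplane(c,u,v,z):
    r=np.array([(u-c['cx'])/c['f'],(v-c['cy'])/c['f'],1])@c['R']; o=-c['t']@c['R']
    return o+r*(z-o[2])/r[2]
E
python3 - <<'E'
from h import *
for n in('top','side'):
    c=cap(n); save(c,n+'1.png'); print(n,c['cx'],c['cy'],c['f'],-c['t']@c['R'])
print(bot.get_obs())
E
```

```text
pics
top 318.8526647367635 244.19727081232665 603.571400931714 [ 321.66580433  -84.72380564 1259.79103052]
side 309.09864434314255 238.14018650810345 467.2863911612286 [ 345.04551873 -942.36376647  648.74150593]
{'time': 0.1, 'joint_positions': array([-1.45998526e+00,  3.42699130e-01,  1.52492725e+00, -1.51285326e-05,
        1.27532384e+00, -1.45988532e-01]), 'dq': array([ 2.75137256e-04, -2.23256887e-03, -2.06030450e-03, -4.48629470e-04,
        1.12586107e-03, -9.92848844e-05]), 'tau': array([ 1.27133346e-03, -4.32007027e+01, -2.44693798e+01,  7.18570291e-02,
        5.25679090e-02, -5.00313945e-05]), 'tool_pos': array([ 133.32741045, -507.43381704,  226.08849702]), 'tcp_rot': array([-1.70612878,  1.56943868,  1.69226789]), 'contact_force': array([ 0.1540286 , -0.70664065,  0.53087989]), 'moment': array([ 0.02590887,  0.02263289, -0.05156821]), 'grip_width': 91.76765658888804}
```

View pics/top1.png

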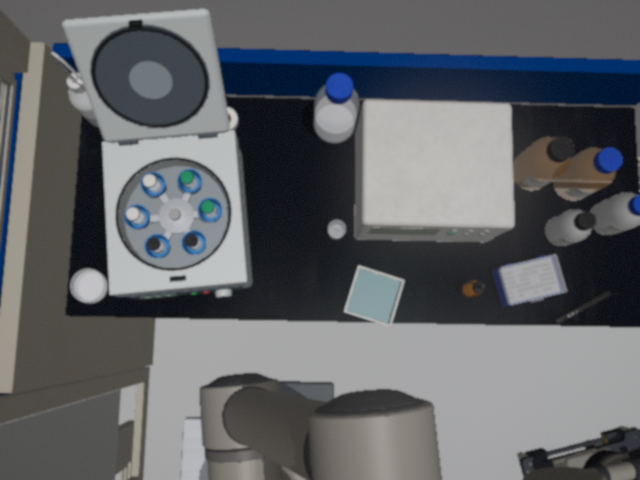

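View pics/side1.png

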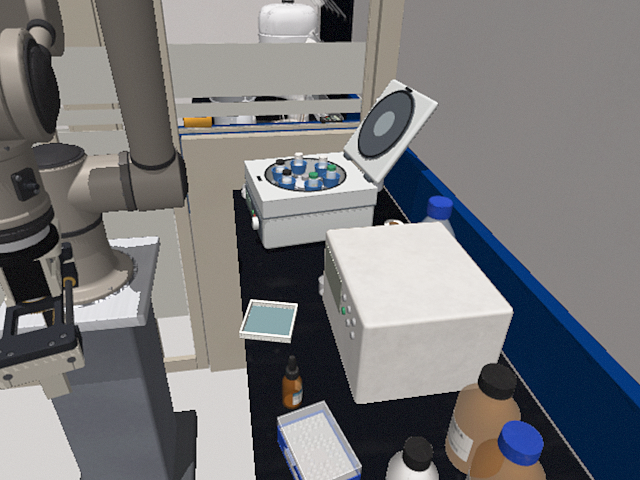

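The top view shows the caps in order round the rotor: white (150,180), green (188,177), green (209,207), black (194,240), black (156,244), white (135,213). The tray is at about (375,295) and the amber bottle at (472,289).

```bash
cat > meas.py <<'E'
from h import *
from scipy import ndimage as nd
def caps(c):
    P=cloud(c); m=(c['depth']>0)&(P[...,2]>174)&(P[...,2]<190)
    v,u=np.mgrid[:480,:640]; m&=(u>110)&(u<240)&(v>155)&(v<275)
    l,n=nd.label(m); out=[]
    for i in range(1,n+1):
        s=l==i
        if s.sum()<25: continue
        vv,uu=np.nonzero(s); out.append((onplane(c,(uu.min()+uu.max())/2,(vv.min()+vv.max())/2,180)[:2],P[s].mean(0),np.median(c['color'][s],0),s.sum()))
    return out
if __name__=='__main__':
    c=cap('top'); o=caps(c)
    for a in o: print(a[0].round(1),a[1].round(1),a[2],a[3])
    A=np.array([a[1][:2] for a in o]); x=np.linalg.lstsq(np.c_[2*A,np.ones(len(A))],(A**2).sum(1),rcond=None)[0]
    print('centre',x[:2],'r',np.sqrt(x[2]+x[0]**2+x[1]**2)); ang=np.degrees(np.arctan2(*(A-x[:2]).T[::-1])); print(ang.round(1), (ang%60).round(1))
    P=cloud(c)
    for z0,z1,b in((2,20,(340,410,260,330)),(40,115,(455,490,275,305))):
        m=np.zeros((480,640),bool); m[b[2]:b[3],b[0]:b[1]]=1; m&=(P[...,2]>z0)&(P[...,2]<z1)
        q=P[m]; print(m.sum(),q.mean(0),cv2.minAreaRect(q[:,:2].astype(np.float32)),q[:,2].max())
E
python3 meas.py
```

```text
[601.8 139.5] [601.8 140.2 179.3] [ 42. 132.  96.] 134
[592.5 207.3] [593.2 207.6 178.9] [191. 189. 188.] 135
[546.7  99.5] [547.2  99.8 179.4] [ 42. 134.  98.] 134
[530.4 233.1] [531.1 233.9 179.4] [192. 191. 188.] 135
[485.3 126.2] [485.1 125.9 179.5] [47. 48. 51.] 137
[476.4 193.8] [476.7 193.5 179.5] [48. 49. 50.] 139
centre [539.15919842 166.78827969] r 67.75142271611362
[ -23.    37.1  -83.1   96.8 -142.9  156.8] [37.  37.1 36.9 36.8 37.1 36.8]
2276 [ 407.45406313 -225.61667693    6.32613644] ((410.3832092285156, -227.14544677734375), (138.0078125, 145.03359985351562), 0.7534688115119934) 19.933090173000135
246 [ 418.93483418 -417.82673782   69.94827341] ((419.7381286621094, -420.1659851074219), (32.2988166809082, 28.57913589477539), 17.17786407470703) 109.63299612993752
```

```bash
cat >> h.py <<'E'
from scipy.spatial.transform import Rotation as Ro
def go(*pts):
    """print tool-frame shift from current TCP to world targets (mm)"""
    o=bot.get_obs(); R=Ro.from_euler('xyz',o['tcp_rot']).as_matrix(); p=np.array(o['tool_pos'])
    print('t',round(o['time'],2),'tcp',p.round(1),'F',np.round(o['contact_force'],1),'w',round(o['grip_width'],1)); print('ty',R[:,1].round(3),'tz',R[:,2].round(3))
    for q in pts: print(q,((np.array(q)-p)@R).round(1)/1000)
E
python3 -c "
from h import *
go((420,-226,240),(485.2,126,240))"
```

```text
t 0.15 tcp [ 133.3 -507.5  226.2] F [-0.5  0.1  1.2] w 92.1
ty [ 0.254 -0.967 -0.001] tz [-0.967 -0.254 -0.   ]
(420, -226, 240) [-0.0135 -0.1995 -0.3488]
(485.2, 126, 240) [-0.0131 -0.5234 -0.5012]
```

Emit:
{"api": "step_arm", "payload": {
  "targets": [
    [[-0.003, -0.02, -0.035, 0], [-0.006, -0.04, -0.07, 0], [-0.009, -0.06, -0.105, 0], [-0.012, -0.08, -0.14, 0], [-0.0135, -0.1, -0.175, 0]]
  ],
  "jaw": 0.52
}}

```text
time: 0.57
tool_pos: [278.1, -364.9, 240.0]
tcp_rot: [-1.835, 1.57, 1.562]
contact_force: [0.4, -0.2, 0.1]
grip_width: 63.0
```

Emit:
{"api": "step_arm", "payload": {
  "targets": [
    [[0, -0.02, -0.035, 0], [0, -0.04, -0.07, 0], [0, -0.06, -0.105, 0], [0, -0.08, -0.14, 0], [0, -0.1, -0.175, 0]]
  ]
}}

```text
time: 0.98
tool_pos: [423.0, -222.0, 240.1]
tcp_rot: [-1.718, 1.57, 1.68]
contact_force: [1.5, -1.1, -0.9]
grip_width: 44.0
```

```bash
python3 -c "
from h import *
go((420,-226,240),(485.2,126,240))"
```

```text
t 0.98 tcp [ 423.  -222.   240.1] F [ 1.5 -1.1 -0.9] w 44.0
ty [ 0.253 -0.967 -0.001] tz [-0.967 -0.253 -0.   ]
(420, -226, 240) [0.0001 0.0031 0.004 ]
(485.2, 126, 240) [ 0.0005 -0.3209 -0.1483]
```

Emit:
{"api": "step_arm", "payload": {
  "targets": [
    [[0, -0.032, -0.015, 0], [0, -0.064, -0.03, 0], [0, -0.096, -0.044, 0], [0, -0.128, -0.059, 0], [0, -0.16, -0.074, 0]]
  ]
}}

```text
time: 1.4
tool_pos: [453.9, -46.7, 240.2]
tcp_rot: [-1.448, 1.57, 1.95]
contact_force: [0.9, -0.1, 0.0]
grip_width: 44.1
```

Emit:
{"api": "step_arm", "payload": {
  "targets": [
    [[0, -0.032, -0.015, 0], [0, -0.064, -0.03, 0], [0, -0.096, -0.044, 0], [0, -0.128, -0.059, 0], [0, -0.16, -0.074, 0]]
  ]
}}

```text
time: 1.82
tool_pos: [484.8, 128.7, 240.2]
tcp_rot: [-1.203, 1.569, 2.195]
contact_force: [1.2, 0.1, 0.7]
grip_width: 44.0
```

```bash
python3 -c "
from h import *
go((485.2,126,190),(485.2,126,157))
c=cap('wrist'); save(c,'w1.png')
print(c['f'],-c['t']@c['R'])
for q in((485.2,126,180),(477,193.6,180),(547,99.6,180)):
    X=c['R']@np.array(q)+c['t']; print(q,X[0]/X[2]*c['f']+c['cx'],X[1]/X[2]*c['f']+c['cy'])
"
```

```text
t 1.82 tcp [484.8 128.7 240.2] F [1.2 0.1 0.7] w 44.0
ty [ 0.253 -0.967 -0.001] tz [-0.967 -0.253  0.   ]
(485.2, 126, 190) [0.0502 0.0027 0.0003]
(485.2, 126, 157) [0.0832 0.0028 0.0002]
378.36719177994314 [564.77853803 148.9527072  398.24493683]
(485.2, 126, 180) 317.6491463763427 263.2100992230508
(477, 193.6, 180) 206.8867194079515 249.04285519047366
(547, 99.6, 180) 389.7849358883193 176.49511728490774
```

View pics/w1.png

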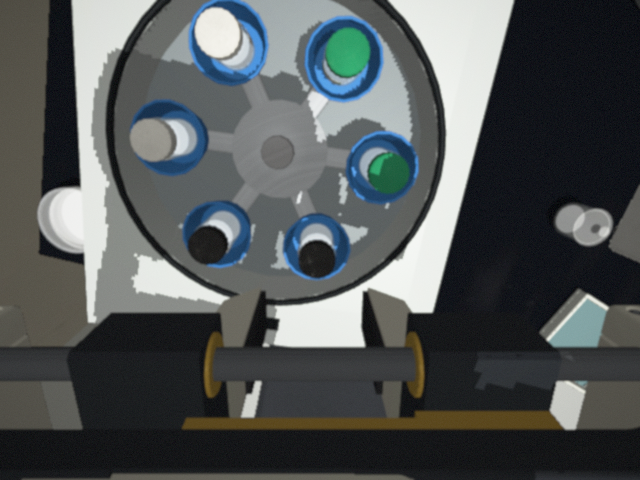

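The caps sit within a few pixels of their predicted places (front right black at (317,258)), so I can descend.

Emit:
{"api": "step_arm", "payload": {
  "targets": [
    [[0.015, 0.0028, 0, 0], [0.035, 0.0028, 0, 0], [0.05, 0.0028, 0, 0], [0.065, 0.0028, 0, 0], [0.075, 0.0028, 0, 0]]
  ]
}}

```text
time: 2.28
tool_pos: [485.3, 131.7, 163.5]
tcp_rot: [-1.372, 1.566, 2.029]
contact_force: [-0.8, 0.4, -0.9]
grip_width: 44.4
```

Emit:
{"api": "step_arm", "payload": {
  "targets": [
    [[0.004, 0, 0, 0], [0.008, 0, 0, 0], [0.008, 0, 0, 0], [0.008, 0, 0, 0], [0.008, 0, 0, 0]]
  ]
}}

```text
time: 2.7
tool_pos: [485.7, 131.7, 156.1]
tcp_rot: [-1.607, 1.566, 1.794]
contact_force: [-0.2, 0.4, 0.6]
grip_width: 44.2
```

Emit:
{"api": "step_arm", "payload": {
  "targets": [
    [[0, 0, 0, 0], [0, 0, 0, 0], [0, 0, 0, 0], [0, 0, 0, 0], [0, 0, 0, 0]]
  ],
  "jaw": 0.85
}}

```text
time: 3.12
tool_pos: [485.9, 131.8, 156.3]
tcp_rot: [-1.71, 1.566, 1.691]
contact_force: [0.3, -1.3, 0.5]
grip_width: 24.9
```

Emit:
{"api": "step_arm", "payload": {
  "targets": [
    [[0, 0, 0, 0], [0, 0, 0, 0], [0, 0, 0, 0], [0, 0, 0, 0], [0, 0, 0, 0]]
  ]
}}

```text
time: 3.53
tool_pos: [485.9, 131.8, 156.3]
tcp_rot: [-1.704, 1.566, 1.697]
contact_force: [-1.2, -1.7, 0.2]
grip_width: 25.0
```

Emit:
{"api": "step_arm", "payload": {
  "targets": [
    [[-0.015, 0, 0, 0], [-0.035, 0, 0, 0], [-0.055, 0, 0, 0], [-0.08, 0, 0, 0], [-0.085, 0, 0, 0]]
  ]
}}

```text
time: 3.95
tool_pos: [487.5, 131.6, 244.9]
tcp_rot: [-2.601, 1.563, 0.8]
contact_force: [1.5, 0.6, 0.2]
grip_width: 25.1
```

```bash
python3 -c "
from h import *
c=cap('wrist'); save(c,'w2.png')
go((412,-226,241),(412,-226,35))
c=cap('side');cv2.imwrite('pics/s2.png',cv2.resize(cv2.cvtColor(c['color'][90:250,180:400],cv2.COLOR_RGB2BGR),None,fx=3,fy=3))"
```

```text
t 4.0 tcp [487.3 131.5 244.1] F [-0.3  0.6  0.9] w 24.8
ty [ 0.256 -0.967 -0.004] tz [-0.967 -0.256 -0.006]
(412, -226, 241) [0.0007 0.3263 0.1644]
(412, -226, 35) [0.2067 0.3271 0.1657]
```

View pics/w2.png

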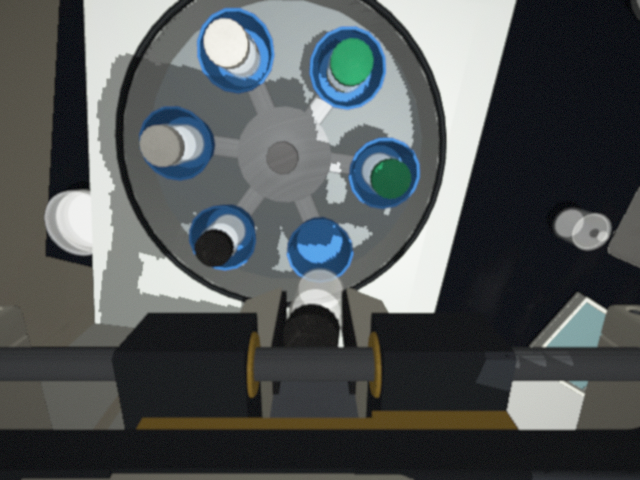

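View pics/s2.png

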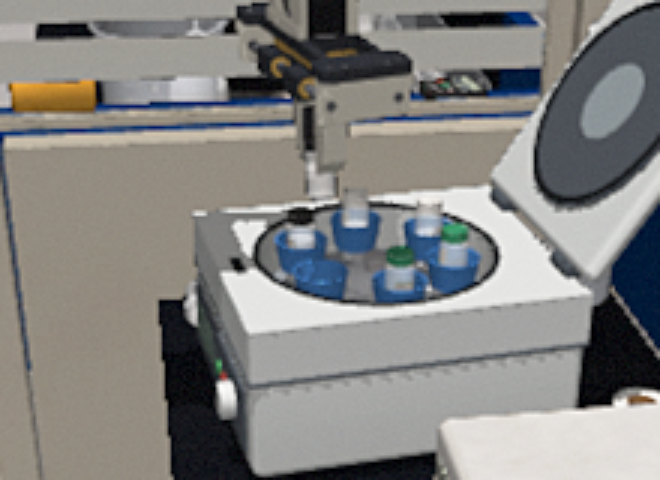

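Emit:
{"api": "step_arm", "payload": {
  "targets": [
    [[0, 0.033, 0.0165, 0], [0, 0.066, 0.033, 0], [0, 0.099, 0.05, 0], [0, 0.132, 0.066, 0], [0, 0.165, 0.083, 0]]
  ]
}}

```text
time: 4.47
tool_pos: [447.2, -50.5, 239.5]
tcp_rot: [-1.723, 1.565, 1.678]
contact_force: [0.4, 0.1, -0.3]
grip_width: 25.1
```

Emit:
{"api": "step_arm", "payload": {
  "targets": [
    [[0, 0.035, 0.018, 0], [0, 0.07, 0.035, 0], [0, 0.105, 0.053, 0], [0, 0.14, 0.071, 0], [0, 0.15, 0.076, 0]]
  ]
}}

```text
time: 4.88
tool_pos: [410.4, -219.0, 236.6]
tcp_rot: [-1.318, 1.564, 2.079]
contact_force: [-0.6, 0.7, 0.0]
grip_width: 25.0
```

Emit:
{"api": "step_arm", "payload": {
  "targets": [
    [[0.03, 0, 0, 0], [0.065, 0, 0, 0], [0.1, 0, 0, 0], [0.135, 0, 0, 0], [0.14, 0, 0, 0]]
  ]
}}

```text
time: 5.3
tool_pos: [406.2, -215.1, 90.8]
tcp_rot: [-1.058, 1.552, 2.34]
contact_force: [-1.3, 0.7, -1.1]
grip_width: 25.2
```

```bash
python3 -c "
from h import *
go((408,-226,31))
c=cap('side');cv2.imwrite('pics/s3.png',cv2.resize(cv2.cvtColor(c['color'][230:360,200:340],cv2.COLOR_RGB2BGR),None,fx=3,fy=3))
c=cap('top');P=cloud(c)
m=(P[...,2]>10)&(P[...,2]<17)&(abs(P[...,0]-410)<75)&(abs(P[...,1]+226)<75);print(m.sum(),P[m].mean(0),cv2.minAreaRect(P[m][:,:2].astype(np.float32)))"
```

```text
t 5.3 tcp [ 406.2 -215.1   90.8] F [-1.3  0.7 -1.1] w 25.2
ty [ 0.253 -0.967 -0.016] tz [-0.967 -0.253  0.009]
(408, -226, 31) [0.0596 0.012  0.0004]
27 [ 364.74721339 -262.7345312    14.31655276] ((365.7388000488281, -263.27642822265625), (4.237555503845215, 37.09143829345703), 74.30231475830078)
```

View pics/s3.png

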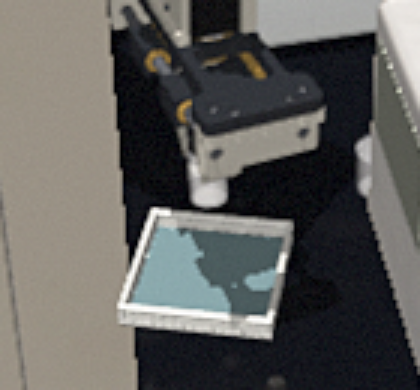

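Emit:
{"api": "step_arm", "payload": {
  "targets": [
    [[0.012, 0.005, 0, 0], [0.026, 0.01, 0, 0], [0.04, 0.012, 0, 0], [0.05, 0.012, 0, 0], [0.05, 0.012, 0, 0]]
  ]
}}

```text
time: 5.82
tool_pos: [411.8, -228.3, 45.2]
tcp_rot: [-1.152, 1.559, 2.246]
contact_force: [-0.2, 0.1, 0.3]
grip_width: 24.9
```

Emit:
{"api": "step_arm", "payload": {
  "targets": [
    [[0, 0, 0, 0], [0, 0, 0, 0], [0, 0, 0, 0], [0, 0, 0, 0], [0, 0, 0, 0]]
  ]
}}

```text
time: 6.23
tool_pos: [412.1, -228.4, 45.9]
tcp_rot: [-1.177, 1.56, 2.221]
contact_force: [-0.3, -0.3, 0.3]
grip_width: 25.0
```

Emit:
{"api": "step_arm", "payload": {
  "targets": [
    [[0.006, 0, 0, 0], [0.012, 0, 0, 0], [0.0145, 0, 0, 0], [0.0145, 0, 0, 0], [0.0145, 0, 0, 0]]
  ]
}}

```text
time: 6.65
tool_pos: [411.8, -228.1, 31.0]
tcp_rot: [-1.154, 1.559, 2.244]
contact_force: [-0.3, 0.3, 0.2]
grip_width: 25.2
```

Emit:
{"api": "step_arm", "payload": {
  "targets": [
    [[0.0005, 0, 0, 0], [0.001, 0, 0, 0], [0.001, 0, 0, 0], [0.001, 0, 0, 0], [0.001, 0, 0, 0]]
  ]
}}

```text
time: 7.07
tool_pos: [411.8, -228.1, 30.0]
tcp_rot: [-1.155, 1.559, 2.243]
contact_force: [-0.6, -0.3, -0.6]
grip_width: 25.1
```

Emit:
{"api": "step_arm", "payload": {
  "targets": [
    [[0.0005, 0, 0, 0], [0.001, 0, 0, 0], [0.001, 0, 0, 0], [0.001, 0, 0, 0], [0.001, 0, 0, 0]]
  ]
}}

```text
time: 7.48
tool_pos: [412.0, -228.2, 29.2]
tcp_rot: [-1.166, 1.56, 2.232]
contact_force: [-0.5, 0.4, 2.4]
grip_width: 25.0
```

Emit:
{"api": "step_arm", "payload": {
  "targets": [
    [[0, 0, 0, 0], [0, 0, 0, 0], [0, 0, 0, 0], [0, 0, 0, 0], [0, 0, 0, 0]]
  ],
  "jaw": 0.52
}}

```text
time: 7.9
tool_pos: [411.9, -228.2, 29.1]
tcp_rot: [-1.161, 1.559, 2.237]
contact_force: [-0.1, 0.3, 0.1]
grip_width: 43.6
```

Emit:
{"api": "step_arm", "payload": {
  "targets": [
    [[-0.01, 0, 0, 0], [-0.03, 0, 0, 0], [-0.055, 0, 0, 0], [-0.07, 0, 0, 0], [-0.07, 0, 0, 0]]
  ]
}}

```text
time: 8.32
tool_pos: [413.9, -230.0, 101.9]
tcp_rot: [-1.394, 1.565, 2.004]
contact_force: [0.6, -0.3, 0.1]
grip_width: 44.0
```

Emit:
{"api": "step_arm", "payload": {
  "targets": [
    [[-0.02, 0, 0, 0], [-0.05, 0, 0, 0], [-0.085, 0, 0, 0], [-0.11, 0, 0, 0], [-0.11, 0, 0, 0]]
  ]
}}

```text
time: 8.73
tool_pos: [416.1, -232.0, 216.1]
tcp_rot: [2.884, 1.567, -0.001]
contact_force: [0.8, -1.1, -0.9]
grip_width: 43.9
```

Emit:
{"api": "step_arm", "payload": {
  "targets": [
    [[-0.01, 0, 0, 0], [-0.02, 0, 0, 0], [-0.025, 0, 0, 0], [-0.025, 0, 0, 0], [-0.025, 0, 0, 0]]
  ]
}}

```text
time: 9.15
tool_pos: [415.7, -231.8, 240.0]
tcp_rot: [-3.125, 1.568, 0.273]
contact_force: [0.7, 0.2, 0.1]
grip_width: 44.3
```

```bash
python3 -c "
from h import *
go((531,233.5,240))
c=cap('top');save(c,'t4.png');P=cloud(c)
m=(P[...,2]>45)&(P[...,2]<65)&(abs(P[...,0]-410)<40)&(abs(P[...,1]+226)<40);print(m.sum(),P[m].mean(0))
c=cap('side');cv2.imwrite('pics/s4.png',cv2.resize(cv2.cvtColor(c['color'][200:400,180:380],cv2.COLOR_RGB2BGR),None,fx=3,fy=3))"
```

```text
t 9.15 tcp [ 415.7 -231.8  240. ] F [0.7 0.2 0.1] w 44.3
ty [ 0.254 -0.967 -0.   ] tz [-0.967 -0.254 -0.003]
(531, 233.5, 240) [ 0.0008 -0.4208 -0.2296]
0 [nan nan nan]<string>:5: RuntimeWarning: Mean of empty slice.
  ret = um.true_divide(
```

View pics/s4.png

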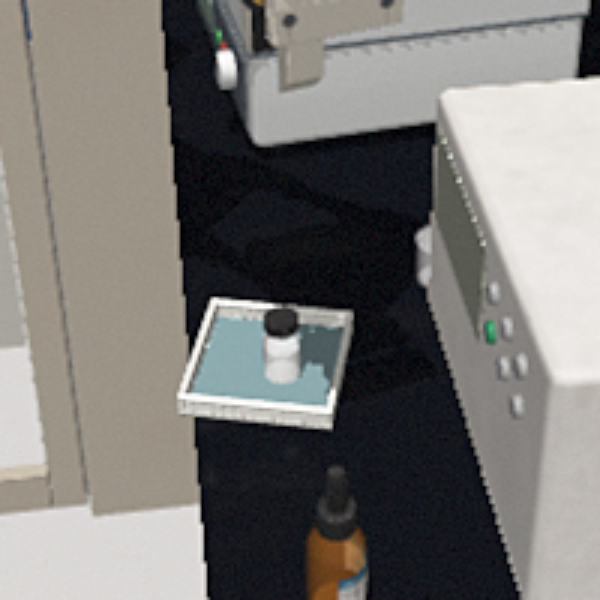

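Emit:
{"api": "step_arm", "payload": {
  "targets": [
    [[0, -0.025, -0.014, 0], [0, -0.06, -0.033, 0], [0, -0.095, -0.052, 0], [0, -0.125, -0.068, 0], [0, -0.14, -0.076, 0]]
  ]
}}

```text
time: 9.67
tool_pos: [453.5, -73.7, 239.4]
tcp_rot: [-2.3, 1.568, 1.1]
contact_force: [-0.3, 0.4, 0.5]
grip_width: 43.7
```

Emit:
{"api": "step_arm", "payload": {
  "targets": [
    [[0, -0.025, -0.014, 0], [0, -0.06, -0.033, 0], [0, -0.095, -0.052, 0], [0, -0.125, -0.068, 0], [0, -0.14, -0.076, 0]]
  ]
}}

```text
time: 10.08
tool_pos: [491.2, 84.6, 239.0]
tcp_rot: [-1.923, 1.567, 1.479]
contact_force: [-1.3, -0.8, 0.3]
grip_width: 44.1
```

Emit:
{"api": "step_arm", "payload": {
  "targets": [
    [[0, -0.025, -0.014, 0], [0, -0.06, -0.033, 0], [0, -0.095, -0.052, 0], [0, -0.125, -0.068, 0], [0, -0.13, -0.071, 0]]
  ]
}}

```text
time: 10.5
tool_pos: [526.2, 233.2, 238.2]
tcp_rot: [-1.67, 1.565, 1.736]
contact_force: [-1.8, -1.2, -0.9]
grip_width: 44.1
```

Emit:
{"api": "step_arm", "payload": {
  "targets": [
    [[0, 0, 0, 0], [0, 0, 0, 0], [0, 0, 0, 0], [0, 0, 0, 0], [0, 0, 0, 0]]
  ]
}}

```text
time: 10.92
tool_pos: [526.3, 232.0, 238.4]
tcp_rot: [-1.689, 1.565, 1.716]
contact_force: [0.3, 0.1, 0.0]
grip_width: 44.3
```

```bash
python3 -c "
from h import *
go((531,233.5,240),(531,233.5,156.5))"
```

```text
t 10.92 tcp [526.3 232.  238.4] F [0.3 0.1 0. ] w 44.3
ty [ 0.26  -0.966 -0.005] tz [-0.966 -0.26  -0.001]
(531, 233.5, 240) [-0.0016 -0.0002 -0.005 ]
(531, 233.5, 156.5) [ 0.0819  0.0002 -0.0049]
```

Emit:
{"api": "step_arm", "payload": {
  "targets": [
    [[0.012, 0, -0.0025, 0], [0.03, 0, -0.005, 0], [0.05, 0, -0.005, 0], [0.065, 0, -0.005, 0], [0.07, 0, -0.005, 0]]
  ]
}}

```text
time: 11.33
tool_pos: [530.0, 232.4, 166.2]
tcp_rot: [-1.014, 1.565, 2.39]
contact_force: [0.1, -0.2, 0.4]
grip_width: 44.2
```

Emit:
{"api": "step_arm", "payload": {
  "targets": [
    [[0.004, 0, 0, 0], [0.008, 0, 0, 0], [0.01, 0, 0, 0], [0.01, 0, 0, 0], [0.01, 0, 0, 0]]
  ]
}}

```text
time: 11.75
tool_pos: [530.3, 232.5, 156.9]
tcp_rot: [-1.2, 1.565, 2.204]
contact_force: [-0.7, 0.3, 0.3]
grip_width: 43.9
```

```bash
python3 -c "
from h import *
go((531,233.5,156.5))"
```

```text
t 11.75 tcp [530.3 232.5 156.9] F [-0.7  0.3  0.3] w 43.9
ty [ 0.259 -0.966 -0.005] tz [-0.966 -0.259  0.002]
(531, 233.5, 156.5) [ 0.0004 -0.0008 -0.001 ]
```

Good. Close and lift; then straight to p3 (485.2, 126).

Emit:
{"api": "step_arm", "payload": {
  "targets": [
    [[0, 0, 0, 0], [0, 0, 0, 0], [0, 0, 0, 0], [0, 0, 0, 0], [0, 0, 0, 0]]
  ],
  "jaw": 0.85
}}

```text
time: 12.17
tool_pos: [530.3, 232.6, 157.0]
tcp_rot: [-1.264, 1.565, 2.14]
contact_force: [0.4, -0.1, 1.0]
grip_width: 24.2
```

Emit:
{"api": "step_arm", "payload": {
  "targets": [
    [[-0.012, 0, 0, 0], [-0.03, 0, 0, 0], [-0.05, 0, 0, 0], [-0.07, 0, 0, 0], [-0.075, 0, 0, 0]]
  ]
}}

```text
time: 12.58
tool_pos: [531.8, 232.6, 235.3]
tcp_rot: [-2.19, 1.564, 1.214]
contact_force: [0.5, -0.5, 0.2]
grip_width: 24.3
```

Emit:
{"api": "step_arm", "payload": {
  "targets": [
    [[0, 0, 0, 0], [0, 0, 0, 0], [0, 0, 0, 0], [0, 0, 0, 0], [0, 0, 0, 0]]
  ]
}}

```text
time: 13.0
tool_pos: [531.4, 232.5, 234.1]
tcp_rot: [-1.883, 1.565, 1.52]
contact_force: [0.7, -0.0, -1.0]
grip_width: 24.1
```

```bash
python3 -c "
from h import *
go((485.2,126,233))"
```

```text
t 13.0 tcp [531.4 232.5 234.1] F [ 0.7 -0.  -1. ] w 24.1
ty [ 0.259 -0.966 -0.005] tz [-0.966 -0.259 -0.002]
(485.2, 126, 233) [0.0005 0.0909 0.0722]
```

Emit:
{"api": "step_arm", "payload": {
  "targets": [
    [[0, 0.018, 0.014, 0], [0, 0.042, 0.033, 0], [0, 0.066, 0.052, 0], [0, 0.085, 0.068, 0], [0, 0.09, 0.072, 0]]
  ]
}}

```text
time: 13.42
tool_pos: [483.6, 124.4, 233.1]
tcp_rot: [-1.452, 1.566, 1.95]
contact_force: [0.6, 0.1, -0.7]
grip_width: 24.2
```

Emit:
{"api": "step_arm", "payload": {
  "targets": [
    [[0, 0, 0, 0], [0, 0, 0, 0], [0, 0, 0, 0], [0, 0, 0, 0], [0, 0, 0, 0]]
  ]
}}

```text
time: 13.83
tool_pos: [483.8, 125.2, 232.8]
tcp_rot: [-1.431, 1.566, 1.972]
contact_force: [0.0, -0.1, 0.2]
grip_width: 24.5
```

```bash
python3 -c "
from h import *
go((485.2,126,160),(485.2,126,156.5))"
```

```text
t 13.83 tcp [483.8 125.2 232.8] F [ 0.  -0.1  0.2] w 24.5
ty [ 0.258 -0.966 -0.005] tz [-0.966 -0.258  0.001]
(485.2, 126, 160) [ 0.0728 -0.     -0.0016]
(485.2, 126, 156.5) [ 0.0763 -0.     -0.0016]
```

Emit:
{"api": "step_arm", "payload": {
  "targets": [
    [[0.012, 0, -0.0015, 0], [0.03, 0, -0.0015, 0], [0.05, 0, -0.0015, 0], [0.066, 0, -0.0015, 0], [0.07, 0, -0.0015, 0]]
  ]
}}

```text
time: 14.25
tool_pos: [483.8, 126.3, 160.2]
tcp_rot: [-0.815, 1.563, 2.589]
contact_force: [-0.2, -0.1, 0.2]
grip_width: 24.4
```

Emit:
{"api": "step_arm", "payload": {
  "targets": [
    [[0.002, 0, 0, 0], [0.0045, 0, 0, 0], [0.0045, 0, 0, 0], [0.0045, 0, 0, 0], [0.0045, 0, 0, 0]]
  ]
}}

```text
time: 14.67
tool_pos: [484.4, 126.8, 156.8]
tcp_rot: [-1.058, 1.564, 2.346]
contact_force: [-1.2, 1.8, 4.0]
grip_width: 24.1
```

Emit:
{"api": "step_arm", "payload": {
  "targets": [
    [[0, 0, 0, 0], [0, 0, 0, 0], [0, 0, 0, 0], [0, 0, 0, 0], [0, 0, 0, 0]]
  ]
}}

```text
time: 15.08
tool_pos: [484.5, 126.7, 156.9]
tcp_rot: [-1.082, 1.564, 2.322]
contact_force: [-0.5, -0.4, 1.1]
grip_width: 24.4
```

Emit:
{"api": "step_arm", "payload": {
  "targets": [
    [[0, 0, 0, 0], [0, 0, 0, 0], [0, 0, 0, 0], [0, 0, 0, 0], [0, 0, 0, 0]]
  ],
  "jaw": 0.52
}}

```text
time: 15.5
tool_pos: [484.5, 126.7, 156.8]
tcp_rot: [-1.055, 1.564, 2.348]
contact_force: [0.1, 0.1, -0.6]
grip_width: 43.5
```

Emit:
{"api": "step_arm", "payload": {
  "targets": [
    [[-0.012, 0, 0, 0], [-0.03, 0, 0, 0], [-0.05, 0, 0, 0], [-0.07, 0, 0, 0], [-0.075, 0, 0, 0]]
  ]
}}

```text
time: 15.92
tool_pos: [486.1, 126.5, 234.7]
tcp_rot: [-1.939, 1.566, 1.465]
contact_force: [-0.2, 0.4, 0.5]
grip_width: 44.6
```

Emit:
{"api": "step_arm", "payload": {
  "targets": [
    [[0, 0, 0, 0], [0, 0, 0, 0], [0, 0, 0, 0], [0, 0, 0, 0], [0, 0, 0, 0]]
  ]
}}

```text
time: 16.33
tool_pos: [485.7, 126.5, 233.6]
tcp_rot: [-1.546, 1.566, 1.858]
contact_force: [0.1, 0.5, 0.8]
grip_width: 44.2
```

```bash
python3 -c "
from h import *
go((602,140,233))"
```

```text
t 16.33 tcp [485.7 126.5 233.6] F [0.1 0.5 0.8] w 44.2
ty [ 0.259 -0.966 -0.005] tz [-0.966 -0.259  0.   ]
(602, 140, 233) [ 0.0005  0.0171 -0.1158]
```

Emit:
{"api": "step_arm", "payload": {
  "targets": [
    [[0, 0.003, -0.02, 0], [0, 0.008, -0.05, 0], [0, 0.012, -0.08, 0], [0, 0.017, -0.108, 0], [0, 0.017, -0.115, 0]]
  ]
}}

```text
time: 16.75
tool_pos: [604.1, 139.7, 231.9]
tcp_rot: [-1.542, 1.566, 1.861]
contact_force: [-0.4, -0.5, -0.7]
grip_width: 43.7
```

Emit:
{"api": "step_arm", "payload": {
  "targets": [
    [[0, 0, 0, 0], [0, 0, 0, 0], [0, 0, 0, 0], [0, 0, 0, 0], [0, 0, 0, 0]]
  ]
}}

```text
time: 17.17
tool_pos: [603.3, 139.7, 232.4]
tcp_rot: [-1.595, 1.566, 1.808]
contact_force: [0.8, 0.1, -0.8]
grip_width: 44.2
```

```bash
python3 -c "
from h import *
go((602,140,156.5))
c=cap('wrist');save(c,'w5.png')"
```

```text
t 17.17 tcp [603.3 139.7 232.4] F [ 0.8  0.1 -0.8] w 44.2
ty [ 0.259 -0.966 -0.005] tz [-0.966 -0.259 -0.   ]
(602, 140, 156.5) [ 0.0759 -0.0003  0.0012]
```

View pics/w5.png

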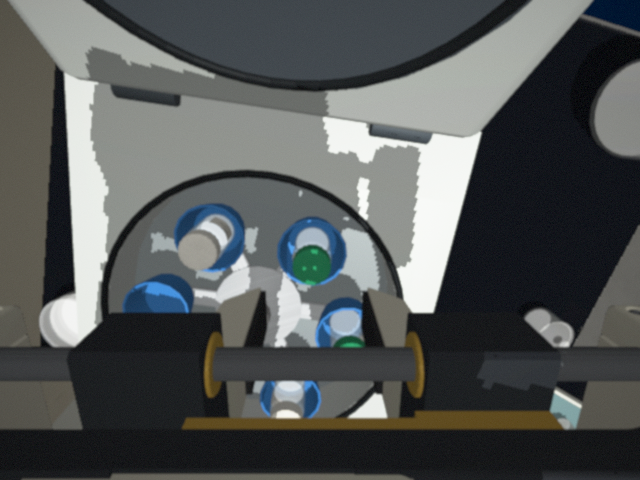

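Emit:
{"api": "step_arm", "payload": {
  "targets": [
    [[0.012, 0, 0.001, 0], [0.03, 0, 0.001, 0], [0.05, 0, 0.001, 0], [0.065, 0, 0.001, 0], [0.07, 0, 0.001, 0]]
  ]
}}

```text
time: 17.63
tool_pos: [600.8, 139.6, 160.3]
tcp_rot: [-1.003, 1.564, 2.4]
contact_force: [-0.8, -0.1, -0.5]
grip_width: 44.2
```

Emit:
{"api": "step_arm", "payload": {
  "targets": [
    [[0.002, 0, 0, 0], [0.004, 0, 0, 0], [0.004, 0, 0, 0], [0.004, 0, 0, 0], [0.004, 0, 0, 0]]
  ]
}}

```text
time: 18.05
tool_pos: [601.3, 139.7, 157.3]
tcp_rot: [-1.238, 1.565, 2.165]
contact_force: [-0.2, -0.3, -0.2]
grip_width: 43.7
```

Emit:
{"api": "step_arm", "payload": {
  "targets": [
    [[0, 0, 0, 0], [0, 0, 0, 0], [0, 0, 0, 0], [0, 0, 0, 0], [0, 0, 0, 0]]
  ],
  "jaw": 0.85
}}

```text
time: 18.47
tool_pos: [601.4, 139.7, 157.5]
tcp_rot: [-1.296, 1.565, 2.108]
contact_force: [-0.1, 0.2, 0.5]
grip_width: 24.0
```

Emit:
{"api": "step_arm", "payload": {
  "targets": [
    [[-0.012, 0, 0, 0], [-0.03, 0, 0, 0], [-0.05, 0, 0, 0], [-0.07, 0, 0, 0], [-0.075, 0, 0, 0]]
  ]
}}

```text
time: 18.88
tool_pos: [602.9, 139.5, 235.8]
tcp_rot: [-2.307, 1.565, 1.097]
contact_force: [0.4, -0.8, -0.0]
grip_width: 24.2
```

Emit:
{"api": "step_arm", "payload": {
  "targets": [
    [[0, 0, 0, 0], [0, 0, 0, 0], [0, 0, 0, 0], [0, 0, 0, 0], [0, 0, 0, 0]]
  ]
}}

```text
time: 19.3
tool_pos: [602.5, 139.5, 234.6]
tcp_rot: [-1.933, 1.566, 1.47]
contact_force: [0.3, 0.4, -0.5]
grip_width: 24.0
```

```bash
python3 -c "
from h import *
go((531,233.7,233))"
```

```text
t 19.3 tcp [602.5 139.5 234.6] F [ 0.3  0.4 -0.5] w 24.0
ty [ 0.259 -0.966 -0.005] tz [-0.966 -0.259 -0.002]
(531, 233.7, 233) [ 0.002  -0.1095  0.0446]
```

Emit:
{"api": "step_arm", "payload": {
  "targets": [
    [[0, -0.02, 0.008, 0], [0, -0.05, 0.02, 0], [0, -0.08, 0.033, 0], [0, -0.102, 0.042, 0], [0, -0.1095, 0.0445, 0]]
  ]
}}

```text
time: 19.72
tool_pos: [528.7, 236.2, 234.6]
tcp_rot: [-1.584, 1.565, 1.822]
contact_force: [1.0, -0.0, -0.5]
grip_width: 24.1
```

Emit:
{"api": "step_arm", "payload": {
  "targets": [
    [[0, 0, 0, 0], [0, 0, 0, 0], [0, 0, 0, 0], [0, 0, 0, 0], [0, 0, 0, 0]]
  ]
}}

```text
time: 20.13
tool_pos: [529.4, 235.2, 234.4]
tcp_rot: [-1.569, 1.565, 1.835]
contact_force: [-0.9, -0.0, 0.1]
grip_width: 24.3
```

```bash
python3 -c "
from h import *
go((531,233.7,160))"
```

```text
t 20.13 tcp [529.4 235.2 234.4] F [-0.9 -0.   0.1] w 24.3
ty [ 0.26  -0.966 -0.006] tz [-0.966 -0.26   0.   ]
(531, 233.7, 160) [ 0.0744  0.0023 -0.0011]
```

Emit:
{"api": "step_arm", "payload": {
  "targets": [
    [[0.012, 0.0022, -0.002, 0], [0.03, 0.0022, -0.002, 0], [0.05, 0.0022, -0.002, 0], [0.066, 0.0022, -0.002, 0], [0.072, 0.0022, -0.002, 0]]
  ]
}}

```text
time: 20.55
tool_pos: [531.1, 232.9, 159.8]
tcp_rot: [-0.91, 1.564, 2.494]
contact_force: [-0.4, -0.5, 0.6]
grip_width: 23.8
```

Emit:
{"api": "step_arm", "payload": {
  "targets": [
    [[0.002, 0, 0, 0], [0.004, 0, 0, 0], [0.004, 0, 0, 0], [0.004, 0, 0, 0], [0.004, 0, 0, 0]]
  ]
}}

```text
time: 20.97
tool_pos: [531.7, 232.8, 157.4]
tcp_rot: [-1.183, 1.565, 2.22]
contact_force: [-1.6, 0.0, 6.1]
grip_width: 24.0
```

Emit:
{"api": "step_arm", "payload": {
  "targets": [
    [[0, 0, 0, 0], [0, 0, 0, 0], [0, 0, 0, 0], [0, 0, 0, 0], [0, 0, 0, 0]]
  ]
}}

```text
time: 21.38
tool_pos: [531.9, 232.8, 157.4]
tcp_rot: [-1.242, 1.566, 2.161]
contact_force: [0.8, -0.9, 1.1]
grip_width: 24.3
```

Seated. Release, lift, head back toward the tray.

Emit:
{"api": "step_arm", "payload": {
  "targets": [
    [[0, 0, 0, 0], [0, 0, 0, 0], [0, 0, 0, 0], [0, 0, 0, 0], [0, 0, 0, 0]]
  ],
  "jaw": 0.52
}}

```text
time: 21.8
tool_pos: [531.9, 232.8, 157.3]
tcp_rot: [-1.204, 1.565, 2.199]
contact_force: [-0.3, 1.1, -0.7]
grip_width: 43.5
```

Emit:
{"api": "step_arm", "payload": {
  "targets": [
    [[-0.012, 0, 0, 0], [-0.03, 0, 0, 0], [-0.05, 0, 0, 0], [-0.07, 0, 0, 0], [-0.075, 0, 0, 0]]
  ]
}}

```text
time: 22.22
tool_pos: [533.4, 232.8, 235.6]
tcp_rot: [-2.175, 1.565, 1.228]
contact_force: [-0.1, 0.7, 1.1]
grip_width: 44.0
```

Emit:
{"api": "step_arm", "payload": {
  "targets": [
    [[0, 0, 0, 0], [0, 0, 0, 0], [0, 0, 0, 0], [0, 0, 0, 0], [0, 0, 0, 0]]
  ]
}}

```text
time: 22.63
tool_pos: [533.0, 232.7, 234.4]
tcp_rot: [-1.849, 1.565, 1.554]
contact_force: [-0.4, 0.3, 0.9]
grip_width: 44.0
```

```bash
python3 -c "
from h import *
go((412,-228,234))"
```

```text
t 22.63 tcp [533.  232.7 234.4] F [-0.4  0.3  0.9] w 44.0
ty [ 0.259 -0.966 -0.005] tz [-0.966 -0.259 -0.001]
(412, -228, 234) [-0.002   0.4138  0.236 ]
```

Emit:
{"api": "step_arm", "payload": {
  "targets": [
    [[0, 0.025, 0.014, 0], [0, 0.06, 0.034, 0], [0, 0.095, 0.054, 0], [0, 0.125, 0.071, 0], [0, 0.138, 0.079, 0]]
  ]
}}

```text
time: 23.05
tool_pos: [491.0, 75.8, 233.1]
tcp_rot: [-1.473, 1.566, 1.928]
contact_force: [-0.2, -0.1, -0.2]
grip_width: 44.0
```

Emit:
{"api": "step_arm", "payload": {
  "targets": [
    [[0, 0.025, 0.014, 0], [0, 0.06, 0.034, 0], [0, 0.095, 0.054, 0], [0, 0.125, 0.071, 0], [0, 0.138, 0.079, 0]]
  ]
}}

```text
time: 23.47
tool_pos: [448.8, -81.1, 232.1]
tcp_rot: [-1.134, 1.567, 2.265]
contact_force: [-0.4, 0.4, 1.1]
grip_width: 43.9
```

Emit:
{"api": "step_arm", "payload": {
  "targets": [
    [[0, 0.025, 0.014, 0], [0, 0.06, 0.034, 0], [0, 0.085, 0.048, 0], [0, 0.09, 0.051, 0], [0, 0.09, 0.051, 0]]
  ]
}}

```text
time: 23.88
tool_pos: [421.7, -182.6, 231.3]
tcp_rot: [-1.072, 1.566, 2.323]
contact_force: [0.6, 1.1, -0.6]
grip_width: 44.3
```

Emit:
{"api": "step_arm", "payload": {
  "targets": [
    [[0, 0, 0, 0], [0, 0, 0, 0], [0, 0, 0, 0], [0, 0, 0, 0], [0, 0, 0, 0]]
  ]
}}

```text
time: 24.3
tool_pos: [422.0, -181.7, 231.4]
tcp_rot: [-1.096, 1.566, 2.301]
contact_force: [0.8, -0.1, -0.3]
grip_width: 44.1
```

```bash
python3 -c "
from h import *
go((412,-228,90))
c=cap('top');save(c,'t6.png')
import meas
for a in meas.caps(c): print(a[1].round(1),a[2])
c=cap('wrist');save(c,'w6.png')
X=c['R']@np.array([412,-228,54])+c['t']; print(X[0]/X[2]*c['f']+c['cx'],X[1]/X[2]*c['f']+c['cy'])"
```

```text
t 24.3 tcp [ 422.  -181.7  231.4] F [ 0.8 -0.1 -0.3] w 44.1
ty [ 0.252 -0.968 -0.004] tz [-0.968 -0.252  0.002]
(412, -228, 90) [0.1412 0.0429 0.021 ]
[593.  207.4 179.6] [185. 184. 181.]
[547.1  99.6 179.4] [ 40. 129.  94.]
[532.3 232.4 179.6] [ 40. 126.  93.]
[485.2 127.6 179.5] [188. 186. 184.]
[476.7 193.4 179.5] [45. 47. 48.]
359.6561881519476 239.2277860282989
```

View pics/w6.png

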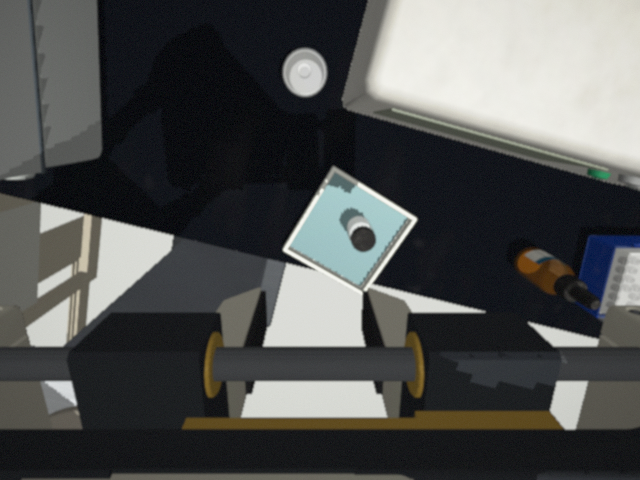

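The vial stands in the tray at (363,238), about 3 px from the prediction; the two placed caps are at 179.5 mm, i.e. fully seated.

Emit:
{"api": "step_arm", "payload": {
  "targets": [
    [[0, 0.015, 0.007, 0], [0.01, 0.035, 0.016, 0], [0.035, 0.044, 0.021, 0], [0.06, 0.044, 0.021, 0], [0.065, 0.044, 0.021, 0]]
  ]
}}

```text
time: 24.82
tool_pos: [410.7, -228.8, 163.0]
tcp_rot: [-0.996, 1.56, 2.399]
contact_force: [-0.6, 0.9, -0.0]
grip_width: 43.9
```

Emit:
{"api": "step_arm", "payload": {
  "targets": [
    [[0.015, 0, 0, 0], [0.035, 0, 0, 0], [0.055, 0, 0, 0], [0.07, 0, 0, 0], [0.07, 0, 0, 0]]
  ]
}}

```text
time: 25.23
tool_pos: [409.1, -227.0, 91.3]
tcp_rot: [-0.979, 1.555, 2.416]
contact_force: [0.2, 0.6, -0.4]
grip_width: 44.2
```

Emit:
{"api": "step_arm", "payload": {
  "targets": [
    [[0, 0, 0, 0], [0, 0, 0, 0], [0, 0, 0, 0], [0, 0, 0, 0], [0, 0, 0, 0]]
  ]
}}

```text
time: 25.65
tool_pos: [409.5, -227.2, 92.1]
tcp_rot: [-0.986, 1.557, 2.41]
contact_force: [0.6, -0.2, -0.6]
grip_width: 44.0
```

```bash
python3 -c "
from h import *
go((412,-229,30))"
```

```text
t 25.65 tcp [ 409.5 -227.2   92.1] F [ 0.6 -0.2 -0.6] w 44.0
ty [ 0.251 -0.968 -0.012] tz [-0.968 -0.252  0.008]
(412, -229, 30) [ 0.062   0.0031 -0.0024]
```

Emit:
{"api": "step_arm", "payload": {
  "targets": [
    [[0.008, 0.003, -0.0025, 0], [0.022, 0.003, -0.0025, 0], [0.038, 0.003, -0.0025, 0], [0.05, 0.003, -0.0025, 0], [0.052, 0.003, -0.0025, 0]]
  ]
}}

```text
time: 26.07
tool_pos: [411.3, -228.4, 38.1]
tcp_rot: [-0.973, 1.553, 2.423]
contact_force: [0.3, 0.4, 0.7]
grip_width: 44.1
```

Emit:
{"api": "step_arm", "payload": {
  "targets": [
    [[0.004, 0, 0, 0], [0.008, 0, 0, 0], [0.009, 0, 0, 0], [0.009, 0, 0, 0], [0.009, 0, 0, 0]]
  ]
}}

```text
time: 26.48
tool_pos: [411.4, -228.5, 29.4]
tcp_rot: [-0.976, 1.554, 2.42]
contact_force: [-1.0, 0.3, -0.4]
grip_width: 44.0
```

Emit:
{"api": "step_arm", "payload": {
  "targets": [
    [[0, 0, 0, 0], [0, 0, 0, 0], [0, 0, 0, 0], [0, 0, 0, 0], [0, 0, 0, 0]]
  ],
  "jaw": 0.85
}}

```text
time: 26.9
tool_pos: [411.5, -228.6, 29.6]
tcp_rot: [-0.978, 1.555, 2.418]
contact_force: [-0.4, -0.5, 1.1]
grip_width: 24.8
```

Emit:
{"api": "step_arm", "payload": {
  "targets": [
    [[-0.01, 0, 0, 0], [-0.03, 0, 0, 0], [-0.055, 0, 0, 0], [-0.075, 0, 0, 0], [-0.08, 0, 0, 0]]
  ]
}}

```text
time: 27.32
tool_pos: [413.8, -230.4, 112.3]
tcp_rot: [-1.005, 1.56, 2.391]
contact_force: [0.9, 0.0, -0.4]
grip_width: 24.7
```

Emit:
{"api": "step_arm", "payload": {
  "targets": [
    [[-0.02, 0, 0, 0], [-0.05, 0, 0, 0], [-0.085, 0, 0, 0], [-0.115, 0, 0, 0], [-0.12, 0, 0, 0]]
  ]
}}

```text
time: 27.73
tool_pos: [416.5, -232.6, 236.7]
tcp_rot: [-1.231, 1.568, 2.165]
contact_force: [0.4, -0.8, 0.3]
grip_width: 24.3
```

Emit:
{"api": "step_arm", "payload": {
  "targets": [
    [[0, 0, 0, 0], [0, 0, 0, 0], [0, 0, 0, 0], [0, 0, 0, 0], [0, 0, 0, 0]]
  ]
}}

```text
time: 28.15
tool_pos: [416.0, -232.3, 235.3]
tcp_rot: [-1.084, 1.565, 2.312]
contact_force: [-0.1, -0.7, -0.9]
grip_width: 24.6
```

```bash
python3 -c "
from h import *
go((602,140,237))"
```

```text
t 28.15 tcp [ 416.  -232.3  235.3] F [-0.1 -0.7 -0.9] w 24.6
ty [ 0.251 -0.968 -0.005] tz [-0.968 -0.251  0.003]
(602, 140, 237) [-0.0008 -0.3135 -0.2736]
```

Emit:
{"api": "step_arm", "payload": {
  "targets": [
    [[0, -0.024, -0.011, 0], [0, -0.058, -0.027, 0], [0, -0.092, -0.043, 0], [0, -0.122, -0.057, 0], [0, -0.135, -0.063, 0]]
  ]
}}

```text
time: 28.57
tool_pos: [442.8, -82.4, 235.1]
tcp_rot: [-1.114, 1.563, 2.284]
contact_force: [0.0, -0.0, 1.0]
grip_width: 24.5
```

Emit:
{"api": "step_arm", "payload": {
  "targets": [
    [[0, -0.024, -0.011, 0], [0, -0.058, -0.027, 0], [0, -0.092, -0.043, 0], [0, -0.122, -0.057, 0], [0, -0.135, -0.063, 0]]
  ]
}}

```text
time: 28.98
tool_pos: [469.4, 67.7, 235.1]
tcp_rot: [-1.104, 1.561, 2.296]
contact_force: [-0.7, 0.7, -0.0]
grip_width: 24.8
```

Emit:
{"api": "step_arm", "payload": {
  "targets": [
    [[0, 0, 0, 0], [0, 0, 0, 0], [0, 0, 0, 0], [0, 0, 0, 0], [0, 0, 0, 0]]
  ]
}}

```text
time: 29.4
tool_pos: [469.3, 66.5, 235.0]
tcp_rot: [-1.07, 1.561, 2.328]
contact_force: [0.0, 0.6, -0.1]
grip_width: 24.6
```

```bash
python3 -c "
from h import *
go((602,140,235))"
```

```text
t 29.4 tcp [469.3  66.5 235. ] F [ 0.   0.6 -0.1] w 24.6
ty [ 0.254 -0.967 -0.009] tz [-0.967 -0.254  0.005]
(602, 140, 235) [-0.0004 -0.0373 -0.147 ]
```

Emit:
{"api": "step_arm", "payload": {
  "targets": [
    [[0, -0.006, -0.025, 0], [0, -0.015, -0.06, 0], [0, -0.024, -0.095, 0], [0, -0.033, -0.13, 0], [0, -0.037, -0.145, 0]]
  ]
}}

```text
time: 29.82
tool_pos: [603.1, 139.7, 234.0]
tcp_rot: [-1.212, 1.561, 2.185]
contact_force: [-1.0, -1.3, 0.7]
grip_width: 24.5
```

Emit:
{"api": "step_arm", "payload": {
  "targets": [
    [[0, 0, 0, 0], [0, 0, 0, 0], [0, 0, 0, 0], [0, 0, 0, 0], [0, 0, 0, 0]]
  ]
}}

```text
time: 30.23
tool_pos: [602.4, 138.9, 234.6]
tcp_rot: [-1.236, 1.562, 2.161]
contact_force: [0.5, 0.4, 0.4]
grip_width: 25.0
```

```bash
python3 -c "
from h import *
go((601.7,140.2,160))"
```

```text
t 30.23 tcp [602.4 138.9 234.6] F [0.5 0.4 0.4] w 25.0
ty [ 0.252 -0.968 -0.009] tz [-0.968 -0.252  0.003]
(601.7, 140.2, 160) [ 0.0746 -0.0007  0.0002]
```

Emit:
{"api": "step_arm", "payload": {
  "targets": [
    [[0.012, -0.0007, 0, 0], [0.03, -0.0007, 0, 0], [0.05, -0.0007, 0, 0], [0.066, -0.0007, 0, 0], [0.072, -0.0007, 0, 0]]
  ]
}}

```text
time: 30.65
tool_pos: [600.2, 139.6, 160.6]
tcp_rot: [-0.941, 1.559, 2.455]
contact_force: [0.2, 0.1, 0.1]
grip_width: 24.9
```

Emit:
{"api": "step_arm", "payload": {
  "targets": [
    [[0.002, 0, 0, 0], [0.004, 0, 0, 0], [0.004, 0, 0, 0], [0.004, 0, 0, 0], [0.004, 0, 0, 0]]
  ]
}}

```text
time: 31.07
tool_pos: [600.6, 139.7, 157.6]
tcp_rot: [-1.052, 1.561, 2.344]
contact_force: [0.9, -0.4, -0.3]
grip_width: 24.9
```

Emit:
{"api": "step_arm", "payload": {
  "targets": [
    [[0, 0, 0, 0], [0, 0, 0, 0], [0, 0, 0, 0], [0, 0, 0, 0], [0, 0, 0, 0]]
  ]
}}

```text
time: 31.48
tool_pos: [600.6, 139.7, 157.7]
tcp_rot: [-1.053, 1.561, 2.343]
contact_force: [-0.4, -0.3, -0.2]
grip_width: 24.9
```

Emit:
{"api": "step_arm", "payload": {
  "targets": [
    [[0.0008, 0, 0, 0], [0.0015, 0, 0, 0], [0.0015, 0, 0, 0], [0.0015, 0, 0, 0], [0.0015, 0, 0, 0]]
  ]
}}

```text
time: 31.9
tool_pos: [600.8, 139.7, 156.5]
tcp_rot: [-1.119, 1.561, 2.277]
contact_force: [-1.2, 0.6, 4.1]
grip_width: 24.2
```

Emit:
{"api": "step_arm", "payload": {
  "targets": [
    [[0.0004, 0, 0, 0], [0.0007, 0, 0, 0], [0.0007, 0, 0, 0], [0.0007, 0, 0, 0], [0.0007, 0, 0, 0]]
  ]
}}

```text
time: 32.32
tool_pos: [601.0, 139.7, 156.4]
tcp_rot: [-1.201, 1.561, 2.195]
contact_force: [0.8, -0.3, 7.1]
grip_width: 24.5
```

Contact with the floor. Release, lift, and back off well clear.

Emit:
{"api": "step_arm", "payload": {
  "targets": [
    [[0, 0, 0, 0], [0, 0, 0, 0], [0, 0, 0, 0], [0, 0, 0, 0], [0, 0, 0, 0]]
  ],
  "jaw": 0.52
}}

```text
time: 32.73
tool_pos: [600.8, 139.7, 156.1]
tcp_rot: [-1.139, 1.561, 2.257]
contact_force: [-0.3, 0.1, 0.0]
grip_width: 43.9
```

Emit:
{"api": "step_arm", "payload": {
  "targets": [
    [[-0.012, 0, 0, 0], [-0.03, 0, 0, 0], [-0.05, 0, 0, 0], [-0.07, 0, 0, 0], [-0.08, 0, 0, 0]]
  ]
}}

```text
time: 33.15
tool_pos: [602.1, 139.2, 238.5]
tcp_rot: [-1.476, 1.563, 1.92]
contact_force: [0.2, -0.3, 0.2]
grip_width: 44.0
```

Emit:
{"api": "step_arm", "payload": {
  "targets": [
    [[0, 0.012, 0.025, 0], [0, 0.028, 0.055, 0], [0, 0.044, 0.085, 0], [0, 0.06, 0.115, 0], [0, 0.07, 0.13, 0]]
  ]
}}

```text
time: 33.57
tool_pos: [491.1, 37.3, 237.6]
tcp_rot: [-1.235, 1.562, 2.16]
contact_force: [0.5, -0.1, -0.6]
grip_width: 43.7
```

Emit:
{"api": "step_arm", "payload": {
  "targets": [
    [[0, 0.03, 0.01, 0], [0, 0.065, 0.02, 0], [0, 0.1, 0.03, 0], [0, 0.13, 0.035, 0], [0, 0.14, 0.035, 0]]
  ]
}}

```text
time: 33.98
tool_pos: [492.1, -110.8, 236.1]
tcp_rot: [-1.117, 1.563, 2.276]
contact_force: [0.2, -0.1, -0.3]
grip_width: 43.9
```

Emit:
{"api": "step_arm", "payload": {
  "targets": [
    [[0, 0, 0, 0], [0, 0, 0, 0], [0, 0, 0, 0], [0, 0, 0, 0], [0, 0, 0, 0]]
  ]
}}

```text
time: 34.4
tool_pos: [492.1, -109.5, 236.2]
tcp_rot: [-1.133, 1.563, 2.262]
contact_force: [-0.4, -0.4, -0.1]
grip_width: 44.4
```

```bash
python3 -c "
from h import *
import meas
go()
c=cap('top')
cen=np.array([539.2,166.8])
for a in meas.caps(c): print(a[1].round(1),a[2],np.linalg.norm(a[1][:2]-cen).round(1))
A=cv2.cvtColor(c['color'][140:300,90:270],cv2.COLOR_RGB2BGR);s=cap('side')
B=cv2.cvtColor(s['color'][130:260,230:400],cv2.COLOR_RGB2BGR)
cv2.imwrite('pics/fin.png',np.hstack([cv2.resize(A,(400,360)),cv2.resize(B,(400,360))]))"
```

```text
t 34.4 tcp [ 492.1 -109.5  236.2] F [-0.4 -0.4 -0.1] w 44.4
ty [ 0.25  -0.968 -0.007] tz [-0.968 -0.25   0.003]
[599.3 136.4 179.5] [41. 43. 44.] 67.4
[593.1 207.5 179.7] [179. 178. 175.] 67.5
[547.1  99.7 179.4] [ 37. 123.  89.] 67.6
[532.4 232.4 179.4] [ 37. 120.  88.] 66.0
[485.3 127.6 179.6] [181.  179.5 177. ] 66.7
[476.7 193.5 179.5] [42. 43. 45.] 67.9
```

View pics/fin.png

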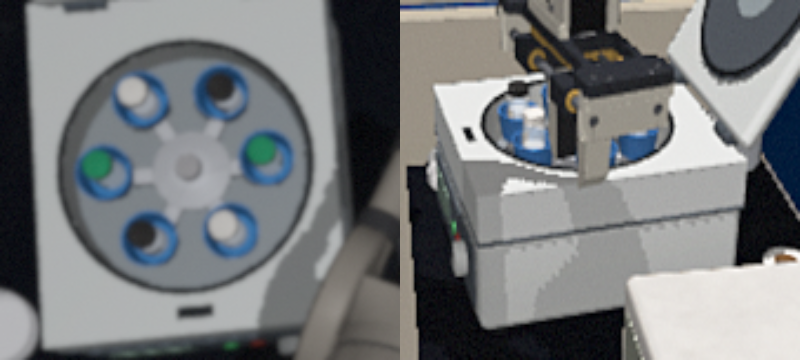

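```bash
python3 -c "
from plant import bot
print(bot.close_job())"
```

```text
the job is handed in; nothing more can be done
None
```

I rearranged the six vials so that each cap colour faces its equal straight across the rotor, then handed the job in at about 34 s of the 106 s allowed. It took four moves: one black to the tray, one white into the black's cup, one green into the white's cup, and the black from the tray into the green's cup. The arm finished clear of the machine with the gripper open.

Last check, from the top camera:

| Pair | Distance apart (needs over 126 mm) |
|---|---|
| black | 135 mm |
| white | 134 mm |
| green | 134 mm |

- **Seating:** all six caps are 66–68 mm from the rotor axis. Cap tops are at 179.4–179.7 mm against 180 mm expected, so every vial is on its cup floor.
- **Uprightness:** I did not measure tilt directly. I judged it from the matching cap heights and the picture.
- **Amber bottle:** the gripper never came near it and it looked undisturbed in the pictures taken along the way, but I did not re-measure its position at the end.

**Deviations, none that should matter:**
- The last black vial sits about 4 mm off the spot I aimed for, which is within the play of its cup.
- My first grasp was about 6 mm off centre because the arm was still settling. It held, and I let the arm settle more between later moves.

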